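# Tip softener salt tablets into a bowl and hold the dispenser bar

## Task

Stand the ceramic bowl in the middle of the round foot plate under the dispenser's spout and let go of it; then press the dispenser's spring-loaded side bar down until the chute slopes 45 degrees, so that all four salt tablets slide into the bowl. Finish while still holding the bar down with the chute at 45 degrees (pointer between the two pins), and leave the other things on the bench where they are.

Things in the scene. Friction and masses are not known exactly. Their poses are not given: they have to be found in the camera images.
- dispenser: Grey steel stand of the tipping dispenser, fixed; origin on the bench under the pivot. +y points where the spout points, -x to the side where the press bar sticks out, z up. Two cheeks (x = -46 to -38 and 38 to 46 mm, y = -25 to 25 mm, 205 mm high), base plate 5 mm thick, 120 mm wide (y = -70 to 60 mm), and the round foot plate.
- pivot (a point): Middle of the chute's hinge axis, 185 mm above the bench; the axis runs along the dispenser's x. The chute is a steel channel, level at rest, open at top and spout end: 58 mm wide inside, floor at pivot height, walls 29 mm high, 3 mm sheet, from 30 mm behind the pivot to the spout lip 115 mm in front (dispenser +y).
- plate (a point): Centre of the top of the round foot plate, 136 mm across, 5 mm thick, where the bowl belongs; 113 mm from the pivot along dispenser +y, below the spout.
- bar (a point): Point to press, on the axis of the black round bar fixed to the chute's side wall; moves with the chute. Bar 14 mm thick, along dispenser -x from the chute wall to 120 mm out, then a 20 mm end disc (to 126 mm). This point is 80 mm out from the chute's middle and 85 mm from the hinge axis, in the chute's floor plane, dispenser +y side.
- chute (a joint): Tilt of the chute, rad: 0 level (rest, held up by a spring), grows as bar and spout go down; 0.785 is 45 degrees, stop at 1.05. Force at the bar: about 2 N at first, about 12 N straight down at 45 degrees. At angle a the bar point is 85 mm x cos(a) in front of the pivot, 85 mm x sin(a) below it. Tablets begin to slide at 26 to 35 degrees.
- pins (a point): Midway between two short dark pins on the stand's +x side, on a sector plate (x = 38 to 46, y to 80 mm, z = 95 to 175 mm); 66 mm from the hinge axis at 45 degrees below level. The pins stand at 38 and 52 degrees; a thin rod on the chute is the pointer and lies midway between them at 45 degrees.
- bowl_mid (a point): Matt grey-brown stoneware bowl, centre, half-way up (25 mm over its underside); z along its axis. 140 mm across the rim outside, 135 mm at 14 mm height, foot 96 mm, 50 mm high, wall 8 mm thick, inner floor 8 mm up, about 0.33 kg. The rim can be pinched from above anywhere.
- tablet0_mid (a point): Off-white salt tablet, centre; upright disc 24 mm across, 14 mm high, 12 g; lies in the chute at the start.
- tablet1_mid (a point): Off-white salt tablet, centre; upright disc 24 mm across, 14 mm high, 12 g; lies in the chute at the start.
- tablet2_mid (a point): Off-white salt tablet, centre; upright disc 24 mm across, 14 mm high, 12 g; lies in the chute at the start.
- tablet3_mid (a point): Off-white salt tablet, centre; upright disc 24 mm across, 14 mm high, 12 g; lies in the chute at the start.
- filter: Bystander: beige exhaust filter cassette 130 x 85 x 30 mm, origin under its centre. Leave alone.
- brush: Bystander: orange nylon brush 150 x 22 x 30 mm, lying along its x, origin under its centre. Leave alone.
- tweezers: Bystander: steel tweezers 126 x 22 x 6 mm, lying along its x. Leave alone.
- jar: Bystander: grey plastic jar, 70 mm across, 110 mm high, origin under its centre. Leave alone.
- screwdriver: Bystander: screwdriver lying along its x. Leave alone.
- mug: Bystander: white mug, 76 mm across, 85 mm high. Leave alone.
Mind the look-alikes: they are no part of the job. Of the things that look like the part that bears bowl_mid, the smallest one is meant.

How it is judged:
By the outcome, as a careful person would: the job done as asked, in the order asked, and still so for the second after the job is handed in, while the arm keeps its last pose, push and grip.
It also fails if it takes over 64 s, if anything falls off the work surface, if the arm or the gripper's body presses on something with over 40 N, if the wrist force passes 120 N, or if a joint passes its speed limit or range.

## Robot

A 6-joint arm with a two-finger parallel gripper is mounted at the origin on the work surface. World frame = base frame: x ahead of the robot, y to its left, z up, the work surface at z = 0. Lengths are in mm, angles in rad, forces in N, time in s.
With the tool pointing down it reaches from about 275 to 750 mm from the base axis. Payload 10.2 kg.
Tool frame: the origin (TCP) lies on the front face of the gripper's body, between the roots of the fingers; the fingertips stand 73 mm ahead of it and the grasp point (between the pads) lies ctrl.grip_depth ahead of it (ctrl.grip_depth is the distance from the TCP to the grasp point, in mm); z points along the fingers, y is the direction in which the jaws open and shut (so a half turn about z gives the same grasp; the last joint's range is limited). The gripper opens to 85 mm and grips with 20 to 120 N. Pads are 22 mm wide; open, the fingers measure 114 mm over their backs; the gripper's body (76 mm by 85 mm) begins 54 mm behind the grasp point. The pads swing forward as they close: fully open they stand 13 mm farther back than shut.
Start: joints at [0.901, 0.313, 1.498, -0, 1.331, -0.223], TCP at [226.856, 473.464, 303.894] pointing down, gripper open.
Joint ranges: [-2.94, 2.94], [-0.97, 2.17], [0.19, 2.56], [-1.23, 4.37], [0.02, 3.11], [-2.88, 2.88]. Speed limits (rad/s): [2.39, 2.39, 3.01, 3.14, 3.14, 3.14].

## Interface

Orientations are given as a unit quaternion [w, x, y, z].
In Python, from rig import readout, capture, ctrl, nets gives the robot as it stands. The module is installed in compiled form; this text tells all that it offers.
- The arm moves only by the tool apply_moves, never from a script. Its argument "targets" is a list of rows, each a list of 4 numbers: the shift along the tool's x, y, z in cm, then the turn about the tool's z in degrees. A call has 1 to 8 rows; each row shifts and turns the commanded pose from where the row before left it, along the tool's axes as they then stand; what a row does not reach is not made up. A row lasts 1/10 s, in which the tool goes at most 50 mm and 8.59 degrees, less where a joint would pass 70% of its speed; a pose out of reach is approached as far as the arm can. A call with a gripper value outside its range is refused whole. "grip" is the finger opening in cm, from 0 to 8.54, set as the call begins (left out, the last holds). The fingers move at their own pace and stop on an object; "force" is the grip in N (left out, the last holds). Time passes only in rows, so rows that do not move let the fingers close. It gives the time, the measured TCP pose, the force and the opening at its end, in the units of the state.
- readout.sense(): the state, without advancing time (a new reading comes with each control period).
- capture(name): name is "side" or "top"; returns a dict with "img" (400x640x3 uint8, red, green, blue), "fov_y" (degrees; the focal length in pixels is half the picture's height over the tangent of half this angle, whatever the lens; pixels are square), "cx", "cy" (the principal point, pixels), "eye" and "rotation" of the camera in the world. Camera axes: x right, y down, z forward; pixel columns grow to the right and rows downward; lengths in mm; the calibration is good to about 2 mm. A picture is of the moment at which its call begins. There is no depth.
- ctrl.finish_job(): hands the job in, once; it reports no verdict.
Trained networks look in the newest picture that a camera, given by its name, has taken for a name from the list of things; names that differ only in an ending like _2 or _b are one class to them, and where a whole thing is asked for, a point or a joint stands for the part that bears it (a point fixed in the world has none). Each returns a list of dicts, best first, with "score" (0 to 1); they miss things now and then, are a little off and sometimes report something else, mostly with a low value. They report only what shows in the picture. A call takes as long as a camera call. They do not tell look-alikes from the thing itself.
- nets.boxes_of(camera, target): "location" ([column, row] as shares, 0 to 1, of the picture: columns of its width, rows of its height, amid what is visible of it).
The state is a dict: "time_s": time; "joints": joint angles; "dq": joint speeds; "tau": joint torques, N m; "eef_pos": TCP position; "ee_rot": TCP orientation; "force": force on the tool from outside, world axes, zero at the start; "wrist_torque": the same for the moment, N m; "grip_width": opening from 0.0 (shut) to 1.0 (fully open).
Only numpy, scipy, OpenCV 4.12 (cv2) and the standard library are available. Lean on these libraries where they do the work, as an engineer would, in place of code of your own. Each camera call takes 0.05 s, during which the arm holds its last target.

## Working session

There is one attempt and no reset: what is moved stays moved. The work goes in short steps, Python scripts to look and compute and a tool call to move; the robot and the scene stay as the last step left them, time stands still between calls to the robot, and variables do not carry over. Pictures are saved under pics/ and viewed, and the job is handed in when it is done.

Besides the shell and the picture viewer there is one more tool, called after "Call:" in YAML: its name, and indented under it one key for each argument. apply_moves: Moves the arm, as the interface text tells. Its arguments: {"type":"object","properties":{"targets":{"type":"array"},"grip":{"type":"number"},"force":{"type":"number"}},"required":["targets"]}

```bash
mkdir -p pics; ls; cat > h.py <<'E'
import numpy as np,cv2
from rig import readout,capture,ctrl,nets
def cam(name,fn=None):
    c=capture(name)
    if fn: cv2.imwrite('pics/'+fn,c['img'][:,:,::-1])
    return c
def ray(c,u,v):
    f=200/np.tan(np.radians(c['fov_y'])/2)
    d=np.array([(u-c['cx'])/f,(v-c['cy'])/f,1.]); R=np.array(c['rotation'])
    return np.array(c['eye']),R@d
def onz(c,u,v,z):
    e,d=ray(c,u,v); return e+d*(z-e[2])/d[2]
def proj(c,p):
    f=200/np.tan(np.radians(c['fov_y'])/2)
    q=np.array(c['rotation']).T@(np.array(p,float)-np.array(c['eye'])); return q[:2]/q[2]*f+[c['cx'],c['cy']]
E
python3 - <<'E'
from h import *
for n in('side','top'):
    c=cam(n,n+'0.png'); print(n,c['fov_y'],c['cx'],c['cy'],c['eye'],c['rotation'])
    for t in ['dispenser','bowl_mid','tablet0_mid','bar','filter','jar','mug','pivot','plate','pins','chute']:
        try: print(t,[(round(o['score'],2),round(o['location'][0]*640),round(o['location'][1]*400)) for o in nets.boxes_of(n,t)[:5]])
        except Exception as e: print(t,e)
print(readout.sense(),ctrl.grip_depth)
E
```

```text
pics
side 49.394428936882626 318.9380364627246 193.15207386762398 [-204.73482586 -764.85361352 1194.27097344] [-0.34096699  0.86132372 -0.34901413  0.14160544]
dispenser [(0.86, 359, 214), (0.22, 277, 177)]
bowl_mid [(0.69, 239, 210), (0.67, 416, 281), (0.64, 277, 178)]
tablet0_mid [(0.62, 304, 132)]
bar [(0.96, 366, 187), (0.39, 355, 180)]
filter [(0.77, 331, 258), (0.48, 360, 191)]
jar [(0.66, 418, 280)]
mug [(0.92, 426, 236), (0.16, 359, 193)]
pivot [(0.87, 357, 211), (0.71, 358, 192)]
plate [(0.76, 360, 210), (0.32, 426, 238)]
pins [(0.89, 356, 214)]
chute [(0.78, 361, 187), (0.71, 356, 216)]
top 47.5832264397578 313.1037765768356 203.3272881100363 [ 388.79664104  -61.20330373 1346.79239579] [-0.03575137  0.71525388 -0.69739315  0.02786613]
dispenser [(0.76, 352, 181)]
bowl_mid [(0.93, 161, 290), (0.65, 192, 108), (0.64, 235, 200), (0.61, 240, 272), (0.27, 364, 239)]
tablet0_mid []
bar [(0.59, 359, 178), (0.55, 368, 244)]
filter [(0.85, 367, 242), (0.34, 355, 184)]
jar [(0.95, 462, 203)]
mug [(0.89, 436, 148)]
pivot [(0.66, 352, 183)]
plate [(0.81, 352, 181), (0.5, 359, 178)]
pins [(0.9, 349, 180), (0.37, 356, 175)]
chute [(0.78, 357, 176)]
{'time_s': 1.2, 'joints': array([ 9.00668669e-01,  3.12889965e-01,  1.49769138e+00,  1.95410198e-05,
        1.33099743e+00, -2.23359629e-01]), 'dq': array([-0.0009927 , -0.00098281,  0.00158348, -0.00061796, -0.00131592,
        0.00144551]), 'tau': array([-5.16550990e-04, -4.12167478e+01, -2.59903193e+01, -2.23049196e-04,
        4.62803619e-04, -1.40401141e-05]), 'eef_pos': array([226.82238703, 473.48316716, 303.90256169]), 'ee_rot': array([-5.56216768e-06,  2.21533081e-01,  9.75152857e-01,  1.03572665e-05]), 'force': array([-0.36098789, -0.37277375,  0.58377847]), 'wrist_torque': array([ 0.07159163,  0.0515435 , -0.00217728]), 'grip_width': 0.998749307797449} 53.900000000000006
```

```bash
sed -i "s/R=np.array(c\['rotation'\])/R=rot(c)/; s/np.array(c\['rotation'\]).T/rot(c).T/" h.py; cat >> h.py <<'E'
from scipy.spatial.transform import Rotation
def q2R(q): return Rotation.from_quat([q[1],q[2],q[3],q[0]]).as_matrix()
def rot(c): return q2R(c['rotation'])
def save(n,fn):
    import pickle
    c=cam(n,fn); pickle.dump(c,open(f'pics/{fn}.pkl','wb')); return c
E
python3 - <<'E'
from h import *
for n in('side','top'):
    c=save(n,n+'1.png')
    im=c['img'][:,:,::-1]
    cv2.imwrite(f'pics/{n}1c.png',cv2.resize(im[70:320,90:520] if n=='top' else im[90:340,180:480],None,fx=1.8 if n=='top' else 2.4,fy=1.8 if n=='top' else 2.4,interpolation=cv2.INTER_CUBIC))
    print(n, onz(c,320,200,0),c['rotation'])
E
```

```text
side [564.96131162   9.41321685   0.        ] [-0.34096699  0.86132372 -0.34901413  0.14160544]
top [520.61255966 -64.90991976   0.        ] [-0.03575137  0.71525388 -0.69739315  0.02786613]
```

View pics/side0.png

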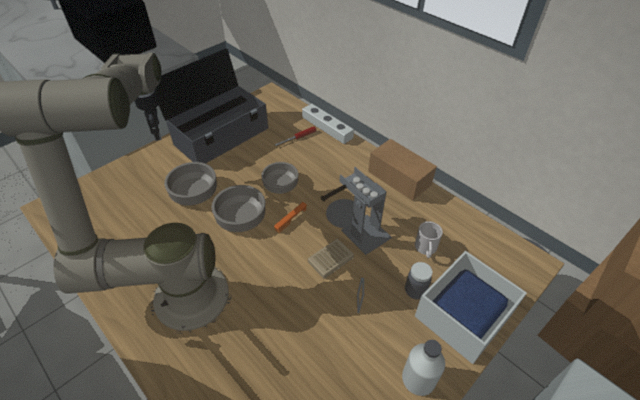

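View pics/top0.png

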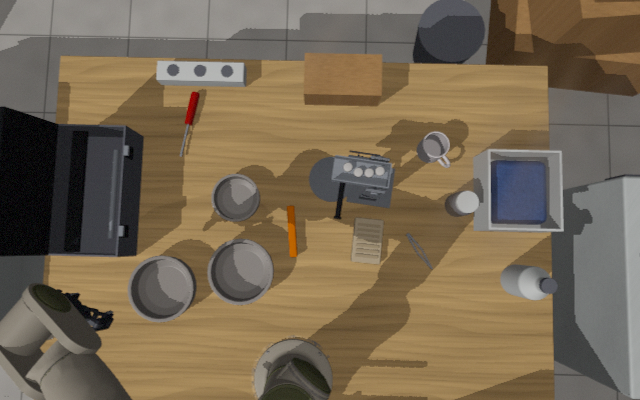

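View pics/top1c.png

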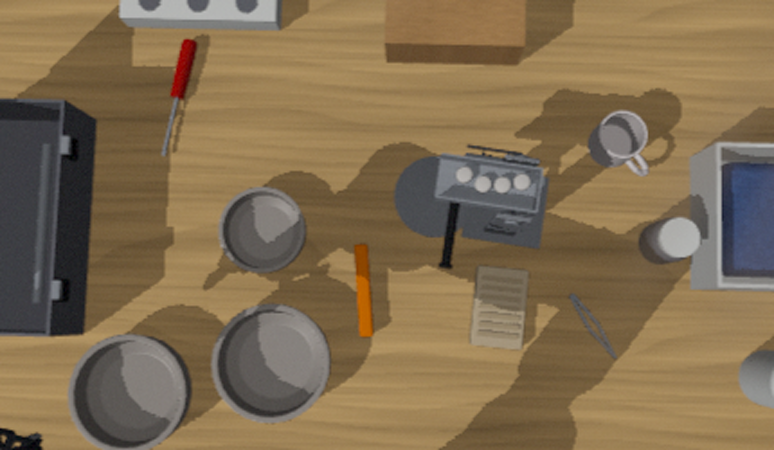

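View pics/side1c.png

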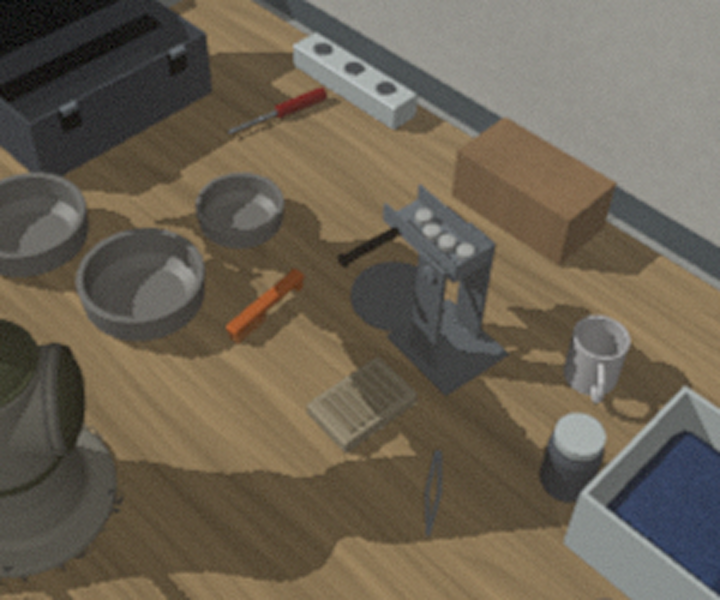

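Three bowls show in the top view: (236,198), (241,271) and (162,289). The one at (236,198) is visibly the smallest (~48 px ≈ 140 mm, as described). I'll confirm that in an enlarged crop and measure the dispenser.

```bash
python3 - <<'E'
from h import *
import pickle
c=pickle.load(open('pics/top1.png.pkl','rb'));im=np.ascontiguousarray(c['img'][:,:,::-1])
cv2.imwrite('pics/t2.png',cv2.resize(im[130:240,295:405],None,fx=5.4,fy=5.4,interpolation=cv2.INTER_CUBIC))
cv2.imwrite('pics/t3.png',cv2.resize(im[160:240,200:280],None,fx=6,fy=6,interpolation=cv2.INTER_CUBIC))
c=pickle.load(open('pics/side1.png.pkl','rb'));im=c['img'][:,:,::-1]
cv2.imwrite('pics/s2.png',cv2.resize(im[155:265,310:400],None,fx=5.4,fy=5.4,interpolation=cv2.INTER_CUBIC))
E
```

```text
(no output)
```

View pics/t2.png

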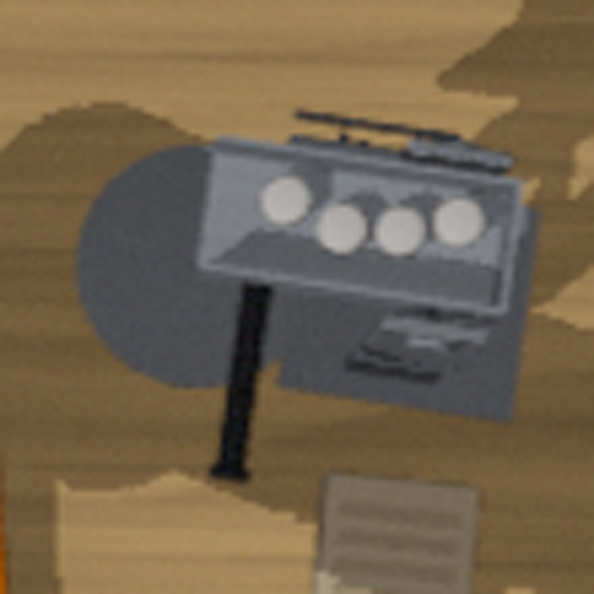

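View pics/t3.png

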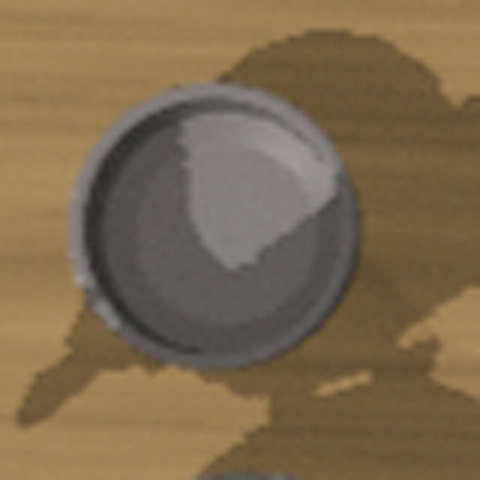

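View pics/s2.png

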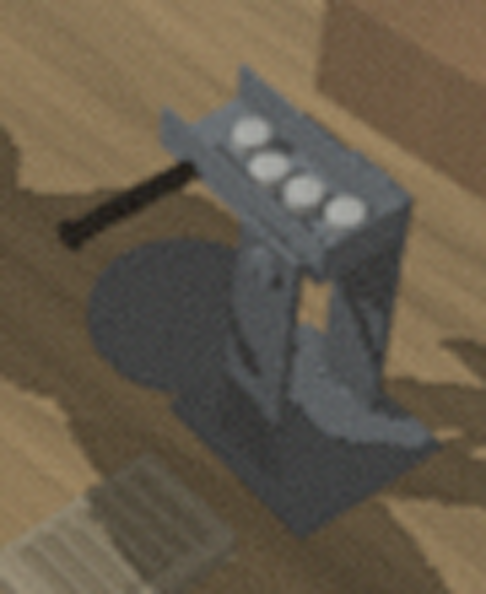

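```bash
cat > fit.py <<'E'
from h import *
import pickle
from scipy.optimize import least_squares
ct=pickle.load(open('pics/top1.png.pkl','rb'));cs=pickle.load(open('pics/side1.png.pkl','rb'))
T=[((513,422),(-60,-70,5)),((540,210),(60,-70,5)),((280,386),(-60,60,5)),((215,137),(32,115,214)),((200,270),(-32,115,214)),((505,312),(-32,-31,214)),((525,180),(32,-31,214)),((229,470),(-123,85,185))]
S=[((303,538),(-60,-70,5)),((440,443),(60,-70,5)),((172,402),(-60,60,5)),((412,203),(32,-31,214)),((318,275),(-32,-31,214)),((243,66),(32,115,214)),((163,110),(-32,115,214)),((68,236),(-123,85,185))]
P=[(ct,(np.array(a)+.5)/5.4-.5+[295,130],b) for a,b in T]
Q=[(cs,(np.array(a)+.5)/5.4-.5+[310,155],b) for a,b in S]
def W(p,b):
    x,y,a=p; c,s=np.cos(a),np.sin(a); return np.array([x+c*b[0]-s*b[1],y+s*b[0]+c*b[1],b[2]])
def fit(L): return least_squares(lambda p:np.concatenate([proj(c,W(p,b))-u for c,u,b in L]),[520,-120,0.],x_scale=[1,1,.01],loss='soft_l1')
E
python3 - <<'E'
from fit import *
for L in (P,Q,P+Q):
    r=fit(L); print(r.x.round(3)); print(np.abs(r.fun).reshape(-1,2).round(1).tolist())
    print('plate',W(r.x,(0,113,5)),'bar',W(r.x,(-80,85,185)))
# bowl rim fits
for c,n,roi in ((ct,'top',(200,160,270,240)),(cs,'side',(255,155,305,205))):
    im=c['img'].astype(int); x0,y0,x1,y1=roi
    hsv=cv2.cvtColor(c['img'],cv2.COLOR_RGB2HSV)
    m=(hsv[...,1]<60).astype(np.uint8)[y0:y1,x0:x1]
    m=cv2.morphologyEx(m,cv2.MORPH_OPEN,np.ones((3,3)))
    cn=max(cv2.findContours(m,0,1)[0],key=cv2.contourArea)
    h=cv2.convexHull(cn).reshape(-1,2)+[x0,y0]
    print(n,h.min(0),h.max(0),'hull centre',(h.min(0)+h.max(0))/2)
    # compare with modelled bowl silhouette bbox
    def sil(q):
        pts=[]
        for r,z in((70,50),(67.5,14),(48,0)):
            for t in np.linspace(0,2*np.pi,60): pts.append(proj(c,(q[0]+r*np.cos(t),q[1]+r*np.sin(t),z)))
        pts=np.array(pts); return np.r_[pts.min(0),pts.max(0)]
    rr=least_squares(lambda q:sil(q)-np.r_[h.min(0),h.max(0)],onz(c,*((h.min(0)+h.max(0))/2),25)[:2]); print('bowl',rr.x,rr.fun)
E
```

```text
[ 5.70424e+02 -2.08816e+02 -1.22000e-01]
[[0.2, 0.1], [0.1, 0.4], [0.5, 0.2], [0.2, 0.4], [0.6, 0.3], [0.5, 0.4], [0.1, 0.1], [0.2, 0.8]]
plate [584.17859462 -96.65613938   5.        ] bar [ 501.3652322  -114.71014182  185.        ]
[ 5.67387e+02 -2.11645e+02 -1.28000e-01]
[[0.4, 0.2], [0.6, 0.6], [0.7, 0.7], [0.9, 0.1], [1.1, 4.1], [0.1, 0.3], [0.2, 0.4], [0.4, 0.2]]
plate [581.78955883 -99.56638868   5.        ] bar [ 498.87327188 -117.14163716  185.        ]
[ 5.69715e+02 -2.09549e+02 -1.24000e-01]
[[0.0, 0.2], [0.4, 0.1], [0.3, 0.4], [0.6, 0.2], [0.3, 0.1], [0.7, 0.7], [0.4, 0.2], [0.4, 1.0], [0.3, 0.6], [0.6, 0.2], [0.7, 0.1], [0.9, 0.6], [1.1, 4.9], [0.0, 1.0], [0.3, 1.0], [0.5, 0.4]]
plate [583.69046288 -97.41643294   5.        ] bar [ 500.84168231 -115.30720032  185.        ]
top [212 174] [259 220] hull centre [235.5 197. ]
bowl [518.72990424 179.62619969] [-1.10275518 -1.19231473  1.12960408  1.1587866 ]
side [262 162] [297 193] hull centre [279.5 177.5]
bowl [516.01192712 178.22797002] [-1.10531647 -0.64053735  1.11034038  0.48365218]
```

The crop confirms it: the bowl at (236,198) has a 48 px rim, about 140 mm. The other two are about 63 px. The dispenser fit agrees well in both views, so I'll turn the tool into the dispenser's axes and set the grip.

Call:
apply_moves:
  targets:
    - [0,0,0,-8]
    - [0,0,0,-8]
    - [0,0,0,-2.5]
    - [0,0,0,0]
  grip: 5
  force: 60

```text
time_s: 1.7
eef_pos: [226.9, 473.5, 303.9]
ee_rot: [-0.0, 0.062, 0.998, -0.0]
force: [-0.5, 0.0, 0.2]
grip_width: 0.59
```

```bash
cat > go.py <<'E'
from h import *
D=np.array([569.5,-209.8,-.124])
def disp(b):
    c,s=np.cos(D[2]),np.sin(D[2]); return np.array([D[0]+c*b[0]-s*b[1],D[1]+s*b[0]+c*b[1],b[2]])
def delta(tcp):
    s=readout.sense(); R=q2R(s['ee_rot']); return (R.T@(np.array(tcp)-s['eef_pos'])/10).round(2)
E
python3 - <<'E'
from go import *
s=readout.sense();R=q2R(s['ee_rot']);print(s['time_s'],R.round(3),np.degrees(np.arctan2(R[1,1],R[0,1])),s['eef_pos'],s['grip_width'])
y=R[:,1]; B=np.array([517.4,179,0]); g=B+66*y; print(g, 'above',delta([*g[:2],170]),'grasp',delta([*g[:2],38+54]))
print('plate',disp((0,113,5)))
E
```

```text
1.7 [[-0.992  0.123 -0.   ]
 [ 0.123  0.992 -0.   ]
 [ 0.    -0.    -1.   ]] 82.91141384699368 [226.85859851 473.45379898 303.89640677] 0.5897432465253447
[ 5.25544650e+02  2.44495532e+02 -3.06696849e-03] above [-32.47 -19.03  13.39] grasp [-32.47 -19.03  21.19]
plate [583.47611951 -97.66763142   5.        ]
```

Call:
apply_moves:
  targets:
    - [-2.5,-3.5,0,0]
    - [-3,-3.5,0,0]
    - [-3,-3.5,0,0]
    - [-3.5,-3.5,0,0]
    - [-4,-2,0,0]
    - [-4,-1.5,0,0]
    - [-4,-1,0,0]
    - [-4,-0.5,0,0]

```text
time_s: 2.5
eef_pos: [482.8, 249.0, 304.1]
ee_rot: [0.0, 0.063, 0.998, 0.0]
force: [-0.1, 0.6, 0.4]
grip_width: 0.585
```

```bash
python3 - <<'E'
from go import *
c=save('top','top2.png')
s=readout.sense();y=q2R(s['ee_rot'])[:,1]
B=np.array([517.4,179,0]); g=B+66*y; print(s['eef_pos'],delta([*g[:2],170]),'grasp',delta([*g[:2],38+54]))
E
```

```text
[487.13908588 247.37035377 303.28642269] [-3.85  0.22 13.34] grasp [-3.84  0.22 21.14]
```

Call:
apply_moves:
  targets:
    - [-1.7,0,2,0]
    - [-1.7,0.1,3,0]
    - [0,0,3,0]
    - [0,0,3,0]
    - [0,0,0,0]
    - [0,0,0,0]

```text
time_s: 3.15
eef_pos: [515.3, 247.2, 194.7]
ee_rot: [0.0, 0.062, 0.998, 0.0]
force: [-0.2, 0.1, 0.6]
grip_width: 0.585
```

```bash
python3 - <<'E'
from go import *
c=save('top','top3.png');d=save('side','side3.png')
im=np.ascontiguousarray(c['img'][:,:,::-1]);i2=d['img'][:,:,::-1]
a=cv2.resize(im[140:260,170:290],None,fx=3.3,fy=3.3,interpolation=2);b=cv2.resize(i2[100:220,210:330],None,fx=3.3,fy=3.3,interpolation=2)
cv2.imwrite('pics/b3.png',np.hstack([a,b]))
s=readout.sense();y=q2R(s['ee_rot'])[:,1]
B=np.array([517.4,179,0]); g=B+66*y; print(s['eef_pos'],delta([*g[:2],170]),'grasp',delta([*g[:2],38+54]))
E
```

```text
[515.71388234 247.35454341 195.87291989] [-1.01 -0.16  2.59] grasp [-0.98 -0.17 10.39]
```

View pics/b3.png

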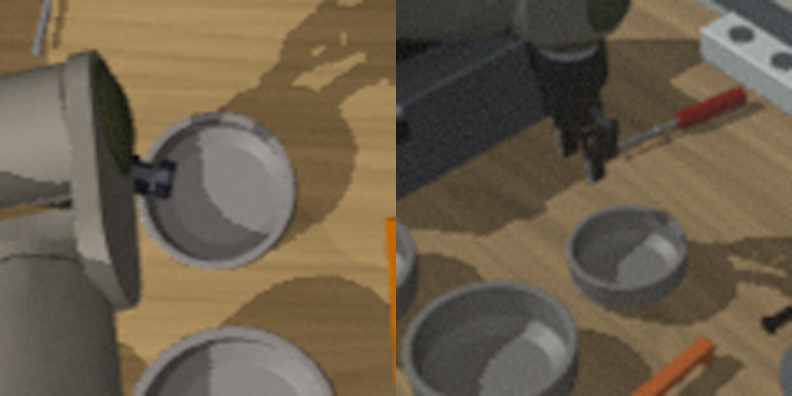

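Call:
apply_moves:
  targets:
    - [-0.5,-0.1,1,0]
    - [-0.5,-0.1,2,0]
    - [0,0,2.5,0]
    - [0,0,2.5,0]
    - [0,0,1.5,0]
    - [0,0,0.9,0]
    - [0,0,0,0]
    - [0,0,0,0]

```text
time_s: 4.05
eef_pos: [525.3, 244.0, 90.8]
ee_rot: [0.001, 0.062, 0.998, 0.0]
force: [-0.2, -0.2, -0.2]
grip_width: 0.586
```

```bash
python3 - <<'E'
from go import *
d=save('side','side4.png');i2=d['img'][:,:,::-1]
cv2.imwrite('pics/b4.png',cv2.resize(i2[110:220,220:330],None,fx=5,fy=5,interpolation=2))
s=readout.sense();y=q2R(s['ee_rot'])[:,1]
B=np.array([517.4,179,0]); g=B+66*y; print(s['eef_pos'],s['force'],'grasp',delta([*g[:2],38+54]))
E
```

```text
[525.32204458 244.03799115  91.01398297] [ 0.11976607 -0.14364901 -0.56855423] grasp [-0.02  0.05 -0.1 ]
```

View pics/b4.png

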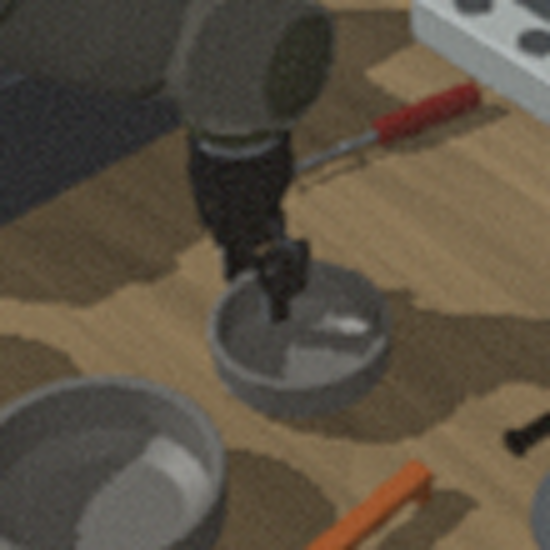

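One finger is inside the bowl and one outside, straddling the rim, so I'll close.

Call:
apply_moves:
  targets:
    - [0,0,0,0]
    - [0,0,0,0]
    - [0,0,0,0]
    - [0,0,0,0]
    - [0,0,0,0]
    - [0,0,0,0]
  grip: 0
  force: 60

```text
time_s: 4.7
eef_pos: [526.1, 243.4, 91.9]
ee_rot: [0.002, 0.061, 0.998, -0.001]
force: [2.1, -3.4, 12.5]
grip_width: 0.097
```

Call:
apply_moves:
  targets:
    - [0,0,-0.5,0]
    - [0,0,-1,0]
    - [0,0,-1.5,0]
    - [0,0,-1.5,0]
    - [0,0,-1.5,0]
    - [0,0,-0.5,0]
    - [0,0,0,0]
    - [0,0,0,0]

```text
time_s: 5.5
eef_pos: [524.4, 243.9, 154.1]
ee_rot: [-0.001, 0.062, 0.998, -0.0]
force: [0.2, 0.4, -3.1]
grip_width: 0.086
```

```bash
python3 - <<'E'
from go import *
d=save('side','side5.png');i2=d['img'][:,:,::-1];c=save('top','top5.png');i1=c['img'][:,:,::-1]
cv2.imwrite('pics/b5.png',np.hstack([cv2.resize(i2[110:220,220:330],None,fx=3.6,fy=3.6,interpolation=2),cv2.resize(i1[140:250,180:290],None,fx=3.6,fy=3.6,interpolation=2)]))
s=readout.sense();R=q2R(s['ee_rot']);print(R.round(3));y=R[:,1]
t=disp((0,113,5))+66*y
print(s['time_s'],s['eef_pos'],s['force'],s['grip_width'],'to plate',delta([*t[:2],s['eef_pos'][2]]))
E
```

```text
[[-0.992  0.124 -0.002]
 [ 0.124  0.992 -0.   ]
 [ 0.002 -0.    -1.   ]]
5.6 [524.39781991 243.82502307 153.99328346] [ 0.2326225   1.0135676  -3.31066793] 0.07851332181111269 to plate [-10.09 -26.56  -0.  ]
```

View pics/b5.png

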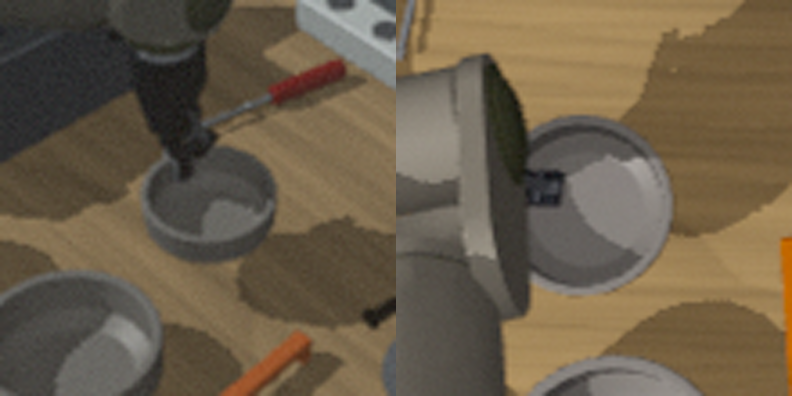

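The bowl is lifted level. Next I carry it low toward the plate, stopping short.

Call:
apply_moves:
  targets:
    - [-0.7,-1,0,0]
    - [-1.3,-2,0,0]
    - [-1.6,-3,0,0]
    - [-1.6,-3.5,0,0]
    - [-1.6,-3.5,0,0]
    - [-1.5,-3.5,0,0]
    - [-1.2,-3,0,0]
    - [-0.6,-2,0,0]

```text
time_s: 6.4
eef_pos: [598.9, 14.8, 154.5]
ee_rot: [-0.0, 0.063, 0.998, -0.0]
force: [-0.0, 0.6, -3.3]
grip_width: 0.085
```

Call:
apply_moves:
  targets:
    - [0,-1.6,0,0]
    - [0,-1.5,0,0]
    - [0,-1,0,0]
    - [0,-0.5,0,0]
    - [0,0,0,0]
    - [0,0,0,0]

```text
time_s: 7.0
eef_pos: [590.5, -16.0, 154.5]
ee_rot: [-0.004, 0.059, 0.998, 0.009]
force: [-6.3, 66.9, 8.1]
grip_width: 0.084
```

```bash
cat > look.py <<'E'
from go import *
import sys
k=sys.argv[1]
d=save('side',f'side{k}.png');i2=d['img'][:,:,::-1];c=save('top',f'top{k}.png');i1=c['img'][:,:,::-1]
cv2.imwrite(f'pics/b{k}.png',np.hstack([cv2.resize(i2[140:260,290:410],None,fx=3.3,fy=3.3,interpolation=2),cv2.resize(i1[120:240,280:400],None,fx=3.3,fy=3.3,interpolation=2)]))
s=readout.sense();R=q2R(s['ee_rot']);print(R.round(3).tolist());y=R[:,1]
t=disp((0,113,5))+66*y
print(s['time_s'],s['eef_pos'],s['force'],s['grip_width'],s['joints'].round(2),'to plate',delta([*t[:2],97]))
E
python3 look.py 6
```

```text
[[-0.993, 0.117, -0.006], [0.117, 0.993, 0.019], [0.009, 0.018, -1.0]]
7.1 [590.49219634 -15.98258904 154.42930487] [-6.96797992 67.41999687  7.80603806] 0.08448958614130221 [-0.23  0.61  1.46  0.02  1.08 -1.69] to plate [-0.31 -1.7   5.71]
```

View pics/b6.png

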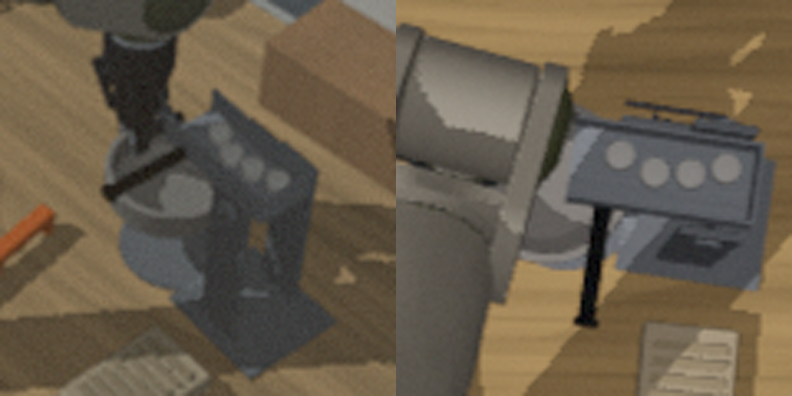

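There is a 67 N sideways contact. The raised bowl's rim (z ≈ 112) is touching the pin sector plate, which sits at z 95–175 and reaches y = 80. I'll back out, go lower so the rim passes under it, and check the grasp.

Call:
apply_moves:
  targets:
    - [0,1,0,0]
    - [0,1.5,0,0]
    - [0,2,0,0]
    - [0,1,0,0]
    - [0,0,0,0]
    - [0,0,0,0]

```text
time_s: 7.7
eef_pos: [599.5, 26.5, 154.8]
ee_rot: [-0.0, 0.062, 0.998, -0.0]
force: [0.8, 0.0, -2.9]
grip_width: 0.084
```

```bash
python3 look.py 7
```

```text
[[-0.992, 0.124, -0.0], [0.124, 0.992, -0.0], [-0.0, -0.0, -1.0]]
7.8 [599.53008586  26.12839641 154.87552081] [ 0.13436516 -1.08226107 -1.88538158] 0.08006451998199825 [-0.15  0.62  1.44 -0.    1.08 -1.6 ] to plate [ 0.05 -5.88  5.79]
```

View pics/b7.png

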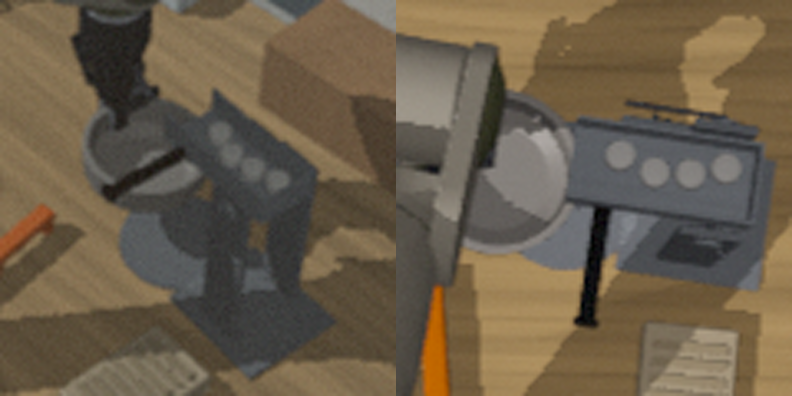

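Call:
apply_moves:
  targets:
    - [0,0,1,0]
    - [0,0,1.5,0]
    - [0,0,1.5,0]
    - [0,0,0.3,0]
    - [0,0,0,0]
    - [0,0,0,0]

```text
time_s: 8.4
eef_pos: [599.8, 26.9, 112.3]
ee_rot: [0.0, 0.062, 0.998, -0.0]
force: [0.7, -0.6, -3.1]
grip_width: 0.082
```

```bash
cat > ov.py <<'E'
from go import *
import sys,pickle
k=sys.argv[1]; off=float(sys.argv[2]); h0=float(sys.argv[3])
s=readout.sense();R=q2R(s['ee_rot']);y=R[:,1];print(R.round(3).tolist(),s['eef_pos'],s['force'],s['time_s'])
B=s['eef_pos']-off*y; z0=s['eef_pos'][2]-h0
o=[]
for n,(u,v) in(('side',(290,140)),('top',(280,120))):
    c=save(n,f'{n}{k}.png');im=cv2.resize(np.ascontiguousarray(c['img'][v:v+120,u:u+120,::-1]),None,fx=3.3,fy=3.3,interpolation=2)
    for r,z,col in((70,z0+50,(0,255,0)),(48,z0,(0,0,255)),):
        p=np.array([proj(c,(B[0]+r*np.cos(t),B[1]+r*np.sin(t),z)) for t in np.linspace(0,6.283,80)])
        cv2.polylines(im,[(((p-[u,v]+.5)*3.3-.5)*8).round().astype(np.int32)],True,col,1,cv2.LINE_AA,3)
    o.append(im)
cv2.imwrite(f'pics/b{k}.png',np.hstack(o))
t=disp((0,113,5))+off*y; print('to plate',delta([*t[:2],h0+5]))
E
python3 ov.py 8 66 92
```

```text
[[-0.992, 0.124, 0.001], [0.124, 0.992, -0.0], [-0.001, -0.0, -1.0]] [599.83559414  26.88718635 112.33384519] [ 0.6626105  -0.64749004 -3.08684325] 8.4
to plate [ 0.09 -5.96  1.56]
```

View pics/b8.png

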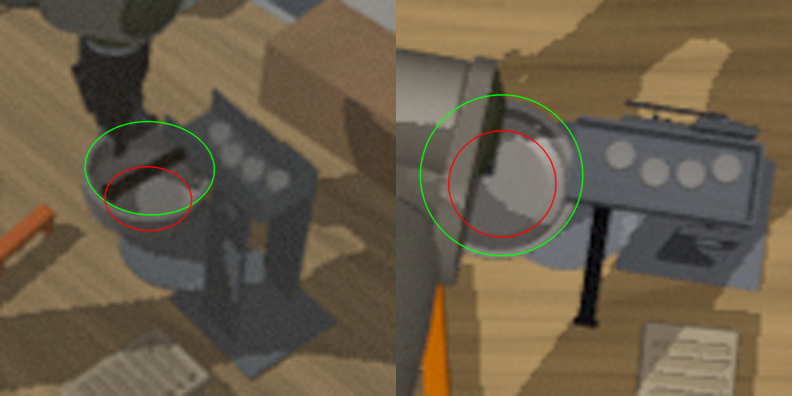

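```bash
python3 - <<'E'
from h import *
import pickle
a=pickle.load(open('pics/side8.png.pkl','rb'));b=pickle.load(open('pics/top8.png.pkl','rb'))
im=np.hstack([cv2.resize(a['img'][160:240,305:375,::-1],None,fx=5.5,fy=5.5,interpolation=2),cv2.resize(b['img'][130:210,280:350,::-1],None,fx=5.5,fy=5.5,interpolation=2)])
cv2.imwrite('pics/c8.png',np.clip(im*1.5,0,255).astype(np.uint8))
E
```

```text
(no output)
```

View pics/c8.png

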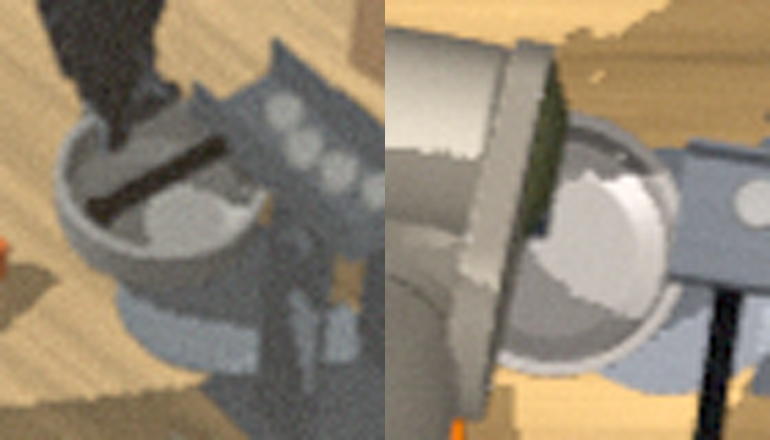

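```bash
python3 - <<'E'
from h import *
import pickle
from scipy.optimize import least_squares
a=pickle.load(open('pics/side8.png.pkl','rb'));b=pickle.load(open('pics/top8.png.pkl','rb'))
S=[(57,180),(62,215),(85,240),(120,255),(160,260),(200,250),(235,228),(262,195),(65,145),(80,125)]
T=[(565,112),(605,120),(640,142),(665,170),(677,205),(678,240),(670,285),(650,320),(620,345),(590,362),(555,372),(520,372),(500,365)]
S=[(np.array(p)+.5)/5.5-.5+[305,160] for p in S];T=[(np.array(p)-[385,0]+.5)/5.5-.5+[280,130] for p in T]
def res(q):
    cen=q[:3];n=np.array([q[3],q[4],1]);n/=np.linalg.norm(n);e=[]
    for c,L in((a,S),(b,T)):
        for u in L:
            E,d=ray(c,*u); X=E+d*((cen-E)@n)/(d@n); e.append(np.linalg.norm(X-cen)-70)
    return np.array(e)
r=least_squares(res,[592,-40,70,0,0],x_scale=[1,1,1,.01,.01]);print(r.x.round(3),res(r.x).round(1))
r2=least_squares(lambda q:res(np.r_[q,0,0]),[592,-40,70]);print(r2.x,np.abs(r2.fun).mean(),np.abs(r.fun).mean())
y=np.array([.124,.992,0]);print('expected rim centre',np.array([599.8,26.9,0])-66*y)
E
```

```text
[ 5.92729e+02 -3.04950e+01  5.61860e+01 -1.19000e-01  3.80000e-02] [-3.1 -0.6 -0.  -0.3  1.  -0.2 -1.2  0.8 -0.6  1.  -3.6 -1.2  0.2  1.7
  0.8 -0.7 -0.3 -0.5 -1.7 -1.1  0.3  1.4  0.6]
[592.70759423 -30.2757513   52.61424636] 1.4952081369303343 0.9963078565095785
expected rim centre [591.616 -38.572   0.   ]
```

The pictures show the bump made the bowl slip: it hangs about 14 mm lower and tilted about 7° in the grip. I'll lift a little, back out onto clear bench, set it down and regrip.

Call:
apply_moves:
  targets:
    - [0,0,-1,0]
    - [0,1,-0.5,0]
    - [-0.3,2,0,0]
    - [-0.4,2,0,0]
    - [-0.3,2,0,0]
    - [0,1,0,0]
    - [0,0,0,0]
    - [0,0,0,0]

```text
time_s: 9.3
eef_pos: [619.2, 104.9, 127.1]
ee_rot: [0.0, 0.062, 0.998, -0.0]
force: [0.3, -0.8, -3.4]
grip_width: 0.086
```

```bash
python3 - <<'E'
from go import *
a=save('side','side9.png');b=save('top','top9.png')
im=np.hstack([cv2.resize(a['img'][130:230,280:370,::-1],None,fx=4.4,fy=4.4,interpolation=2),cv2.resize(b['img'][125:225,250:340,::-1],None,fx=4.4,fy=4.4,interpolation=2)])
cv2.imwrite('pics/c9.png',np.clip(im*1.5,0,255).astype(np.uint8))
s=readout.sense();print(s['eef_pos'],s['force'],s['time_s'],'brush',onz(b,291,206,30),onz(b,293,256,30))
E
```

```text
[619.27643041 104.36105712 127.0315859 ] [ 0.30506317  0.15348948 -3.5282524 ] 9.4 brush [498.01895824  19.2326278   30.        ] [353.43039613   9.09852413  30.        ]
```

View pics/c9.png

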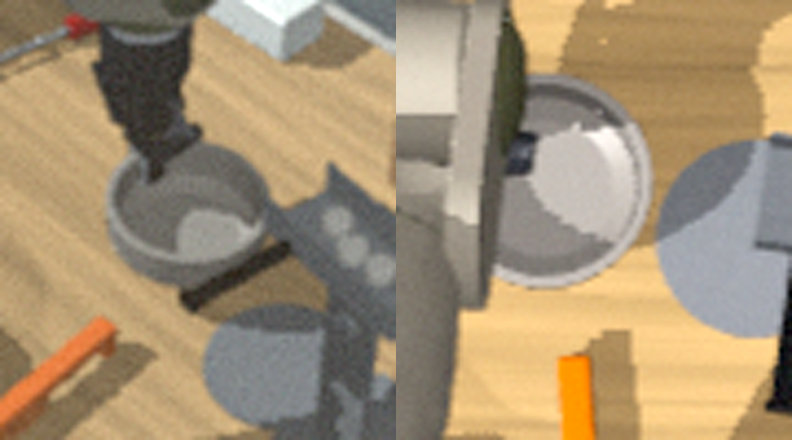

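Call:
apply_moves:
  targets:
    - [0,0,0.6,0]
    - [0,0,0.5,0]
    - [0,0,0.3,0]
    - [0,0,0,0]

```text
time_s: 9.8
eef_pos: [619.1, 105.0, 112.1]
ee_rot: [-0.001, 0.062, 0.998, -0.0]
force: [-0.3, -0.0, -3.4]
grip_width: 0.083
```

Call:
apply_moves:
  targets:
    - [0,0,0.3,0]
    - [0,0,0.2,0]
    - [0,0,0,0]

```text
time_s: 10.1
eef_pos: [619.2, 105.1, 107.6]
ee_rot: [-0.0, 0.062, 0.998, -0.0]
force: [-0.1, 0.5, -2.3]
grip_width: 0.079
```

Contact is just beginning. I'll ease down a little more, then open.

Call:
apply_moves:
  targets:
    - [0,0,0.2,0]
    - [0,0,0,0]

```text
time_s: 10.3
eef_pos: [619.3, 105.1, 105.7]
ee_rot: [-0.0, 0.062, 0.998, -0.0]
force: [-0.2, -1.1, -2.2]
grip_width: 0.082
```

Call:
apply_moves:
  targets:
    - [0,0,0,0]
    - [0,0,0,0]
    - [0,0,0,0]
    - [0,0,0,0]
  grip: 5

```text
time_s: 10.7
eef_pos: [619.5, 105.1, 106.1]
ee_rot: [0.0, 0.062, 0.998, -0.0]
force: [-0.4, -0.4, 0.1]
grip_width: 0.585
```

```bash
python3 - <<'E'
from go import *
a=save('side','side10.png');b=save('top','top10.png')
im=np.hstack([cv2.resize(a['img'][130:230,280:370,::-1],None,fx=4.4,fy=4.4,interpolation=2),cv2.resize(b['img'][125:225,250:340,::-1],None,fx=4.4,fy=4.4,interpolation=2)])
cv2.imwrite('pics/c10.png',np.clip(im*1.5,0,255).astype(np.uint8))
s=readout.sense();print(s['eef_pos'],s['force'],s['time_s'],s['grip_width'])
E
```

```text
[619.39342189 105.1029803  106.01989087] [0.48936599 1.18753705 0.14516223] 10.8 0.5837688611099132
```

View pics/c10.png

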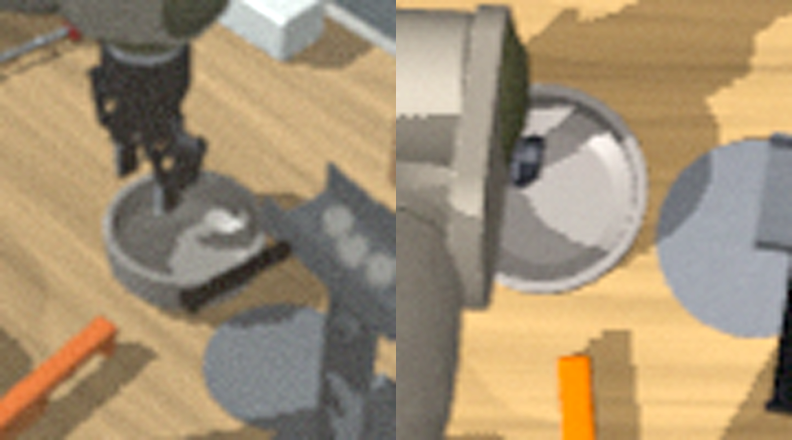

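```bash
python3 - <<'E'
from go import *
import pickle
from scipy.optimize import least_squares
b=pickle.load(open('pics/top10.png.pkl','rb'))
T=[(545,85),(590,97),(625,125),(645,165),(647,195),(638,230),(615,263),(585,285),(550,293),(515,287)]
T=[(np.array(p)-[396,0]+.5)/4.4-.5+[250,125] for p in T]
P=np.array([onz(b,*u,50)[:2] for u in T])
r=least_squares(lambda q:np.hypot(*(P-q[:2]).T)-q[2],[610,40,70]);print(r.x,r.fun.round(1))
r=least_squares(lambda q:np.hypot(*(P-q[:2]).T)-70,[610,40]);print(r.x,r.fun.round(1))
s=readout.sense();y=q2R(s['ee_rot'])[:,1]
B=np.r_[r.x-[1,0.7],0]; print('centre est minus bias',B); g=B+66*y; print(delta([*g[:2],88]), 'expected with g66 centre',s['eef_pos']-66*y)
E
```

```text
[607.58016608  44.44362352  68.66750165] [ 0.5 -0.3 -0.2  0.2 -0.1 -0.4 -0.2  1.   0.6 -1.1]
[607.85678802  46.02441025] [-1.1 -1.2 -0.5  0.3  0.1 -0.1 -0.2  0.6 -0.3 -2.5]
centre est minus bias [606.85678802  45.32441025   0.        ]
[0.51 0.51 1.8 ] expected with g66 centre [611.23721016  39.60888737 106.02112441]
```

Call:
apply_moves:
  targets:
    - [0.3,0.3,0,0]
    - [0.2,0.2,0.4,0]
    - [0,0,0.6,0]
    - [0,0,0.4,0]
    - [0,0,0,0]

```text
time_s: 11.3
eef_pos: [614.7, 110.7, 90.9]
ee_rot: [-0.001, 0.062, 0.998, -0.0]
force: [0.6, 0.2, -1.0]
grip_width: 0.587
```

Call:
apply_moves:
  targets:
    - [0,0,0,0]
    - [0,0,0,0]
    - [0,0,0,0]
    - [0,0,0,0]
    - [0,0,0,0]
    - [0,0,0,0]
  grip: 0
  force: 90

```text
time_s: 11.9
eef_pos: [615.8, 110.2, 94.2]
ee_rot: [0.001, 0.062, 0.998, -0.001]
force: [-3.7, -0.9, 15.5]
grip_width: 0.079
```

Call:
apply_moves:
  targets:
    - [0,0,-0.5,0]
    - [0,0,-1,0]
    - [0,0,-0.5,0]
    - [0,0,0,0]
    - [0,0,0,0]

```text
time_s: 12.4
eef_pos: [614.8, 110.8, 111.6]
ee_rot: [-0.0, 0.062, 0.998, 0.0]
force: [-0.0, -1.1, -3.7]
grip_width: 0.079
```

```bash
python3 - <<'E'
from go import *
a=save('side','side11.png');b=save('top','top11.png')
im=np.hstack([cv2.resize(a['img'][130:230,280:370,::-1],None,fx=4.4,fy=4.4,interpolation=2),cv2.resize(b['img'][125:225,250:340,::-1],None,fx=4.4,fy=4.4,interpolation=2)])
cv2.imwrite('pics/c11.png',np.clip(im*1.5,0,255).astype(np.uint8))
s=readout.sense();print(s['eef_pos'],s['force'],s['time_s'],s['grip_width'])
E
```

```text
[614.76783593 110.78123348 111.36593704] [ 0.31470183  0.22038201 -3.88644279] 12.5 0.07555039455211941
```

View pics/c11.png

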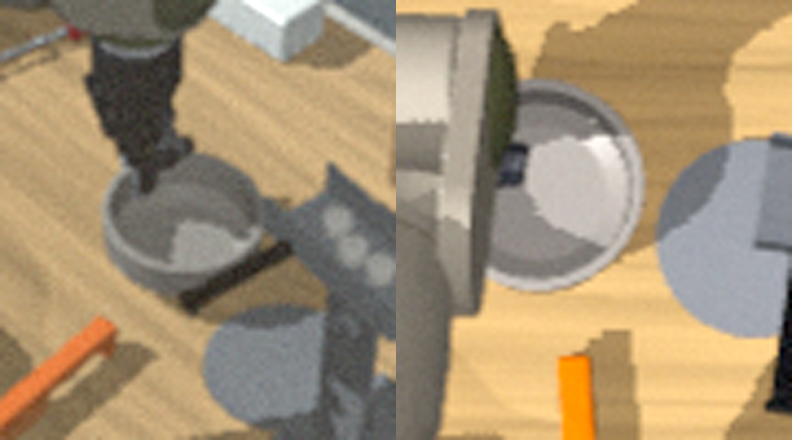

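```bash
cat > rim.py <<'E'
from go import *
import pickle
from scipy.optimize import least_squares
def rimfit(a,S,b,T,x0,bias=True):
    # bias: top +1,+.7 ; side -1,-.7 wrt mean
    def res(q,lv):
        cen=np.r_[q[:3]];n=np.array([0,0,1.]) if lv else np.array([q[3],q[4],1]);n/=np.linalg.norm(n);e=[]
        for c,L,bb in((a,S,np.array([-1,-.7,0])),(b,T,np.array([1,.7,0]))):
            for u in L:
                E,d=ray(c,*u); X=E+d*((cen+bb-E)@n)/(d@n); e.append(np.linalg.norm(X-cen-bb)-69.5)
        return np.array(e)
    for lv in (1,0):
        r=least_squares(lambda q:res(q,lv),x0[:3] if lv else list(x0)+[0,0],x_scale=[1,1,1]if lv else [1,1,1,.01,.01],loss='soft_l1')
        print(r.x.round(3),res(r.x,lv).round(1))
E
python3 - <<'E'
from rim import *
a=pickle.load(open('pics/side11.png.pkl','rb'));b=pickle.load(open('pics/top11.png.pkl','rb'))
S=[(104,218),(110,240),(125,258),(150,268),(180,272),(112,190),(125,172),(205,153),(235,160),(255,178)]
T=[(545,80),(590,93),(620,115),(638,150),(643,180),(637,220),(615,255),(585,280),(550,292),(515,287)]
S=[(np.array(p)+.5)/4.4-.5+[280,130] for p in S];T=[(np.array(p)-[396,0]+.5)/4.4-.5+[250,125] for p in T]
rimfit(a,S,b,T,[607,45,67])
s=readout.sense();print(s['eef_pos']-66*q2R(s['ee_rot'])[:,1])
E
```

```text
[607.56   46.216  62.174] [-2.2  0.4  3.3  1.8  0.6 -3.4  0.1  5.5  8.4  4.5 -0.6 -0.6  0.6 -0.6
 -1.  -0.6 -0.7  0.8  1.9 -0.4]
[ 6.07293e+02  4.64320e+01  6.42950e+01 -9.40000e-02  4.90000e-02] [-2.4 -1.6  0.4 -0.5  0.3 -2.   1.  -0.6  1.5 -0.4 -1.9 -1.4  0.4 -0.3
 -0.5 -0.2 -0.7  0.5  1.4 -0.8]
[606.61211048  45.28707998 111.36587812]
```

Call:
apply_moves:
  targets:
    - [0,-1,-0.3,0]
    - [0.1,-2,0,0]
    - [0.2,-2.5,0,0]
    - [0.2,-2.5,0,0]
    - [0,-2.2,0,0]
    - [0,-1.3,0,0]
    - [0,0,0,0]
    - [0,0,0,0]

```text
time_s: 13.3
eef_pos: [595.8, -2.5, 114.9]
ee_rot: [-0.0, 0.062, 0.998, 0.0]
force: [-0.6, -0.1, -3.6]
grip_width: 0.076
```

Call:
apply_moves:
  targets:
    - [0,-1,0,0]
    - [0,-1,0,0]
    - [0,-0.7,0,0]
    - [0,-0.3,0,0]
    - [0,0,0,0]
    - [0,0,0,0]

```text
time_s: 13.9
eef_pos: [592.1, -32.5, 114.9]
ee_rot: [-0.0, 0.062, 0.998, 0.0]
force: [0.2, -0.2, -4.0]
grip_width: 0.08
```

```bash
python3 ov.py 12 66 95
```

```text
[[-0.992, 0.124, -0.0], [0.124, 0.992, 0.0], [0.0, 0.0, -1.0]] [592.10661975 -32.45271336 114.87276327] [ 0.15400926 -0.20580482 -3.95503939] 13.9
to plate [0.05 0.   1.49]
```

View pics/b12.png

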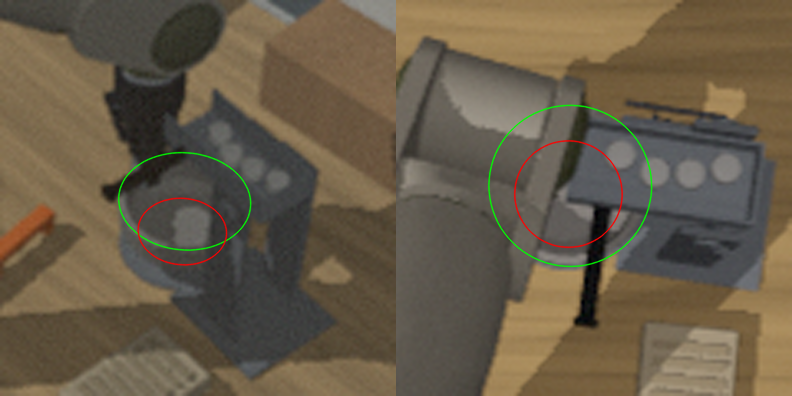

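No contact force now. I'll lower onto the plate.

Call:
apply_moves:
  targets:
    - [0,0,0.5,0]
    - [0,0,0.4,0]
    - [0,0,0.2,0]
    - [0,0,0,0]

```text
time_s: 14.4
eef_pos: [592.0, -32.5, 103.6]
ee_rot: [-0.0, 0.062, 0.998, 0.0]
force: [-0.3, -0.2, -2.9]
grip_width: 0.079
```

Call:
apply_moves:
  targets:
    - [0,0,0.2,0]
    - [0,0,0,0]

```text
time_s: 14.6
eef_pos: [592.4, -32.5, 102.5]
ee_rot: [0.001, 0.062, 0.998, -0.0]
force: [-0.7, 2.9, 3.5]
grip_width: 0.073
```

Call:
apply_moves:
  targets:
    - [0,0,0.2,0]
    - [0,0,0,0]

```text
time_s: 14.8
eef_pos: [592.8, -32.3, 101.4]
ee_rot: [0.001, 0.062, 0.998, -0.0]
force: [-1.5, 5.7, 11.4]
grip_width: 0.081
```

Call:
apply_moves:
  targets:
    - [0,0,0,0]
    - [0,0,0,0]
    - [0,0,0,0]
    - [0,0,0,0]
    - [0,0,0,0]
  grip: 4.5

```text
time_s: 15.3
eef_pos: [592.1, -32.6, 99.8]
ee_rot: [-0.0, 0.062, 0.998, -0.0]
force: [-0.6, 0.7, 0.5]
grip_width: 0.524
```

Call:
apply_moves:
  targets:
    - [0,0,-0.5,0]
    - [0,0,-1.5,0]
    - [0,0,-2.5,0]
    - [0,1,-2.5,0]
    - [0,3,-2,0]
    - [0,4,-2,0]
    - [0,4,-2,0]
    - [0,2,0,0]

```text
time_s: 16.1
eef_pos: [610.1, 109.3, 234.5]
ee_rot: [0.003, 0.061, 0.998, 0.0]
force: [0.3, -0.8, -0.4]
grip_width: 0.525
```

```bash
python3 look.py 13; python3 - <<'E'
import cv2,pickle,numpy as np
a=pickle.load(open('pics/side13.png.pkl','rb'));b=pickle.load(open('pics/top13.png.pkl','rb'))
im=np.hstack([cv2.resize(a['img'][150:250,310:400,::-1],None,fx=4.4,fy=4.4,interpolation=2),cv2.resize(b['img'][130:230,295:385,::-1],None,fx=4.4,fy=4.4,interpolation=2)])
cv2.imwrite('pics/c13.png',np.clip(im*1.5,0,255).astype(np.uint8))
E
```

```text
[[-0.993, 0.12, 0.002], [0.12, 0.993, 0.0], [-0.002, 0.001, -1.0]]
16.2 [609.39241353 108.89699102 231.69586495] [ 0.74084895  0.36853698 -0.54173291] 0.5271506565017996 [-0.01  0.58  1.29  0.    1.27 -1.46] to plate [  0.12 -14.23  13.46]
```

View pics/c13.png

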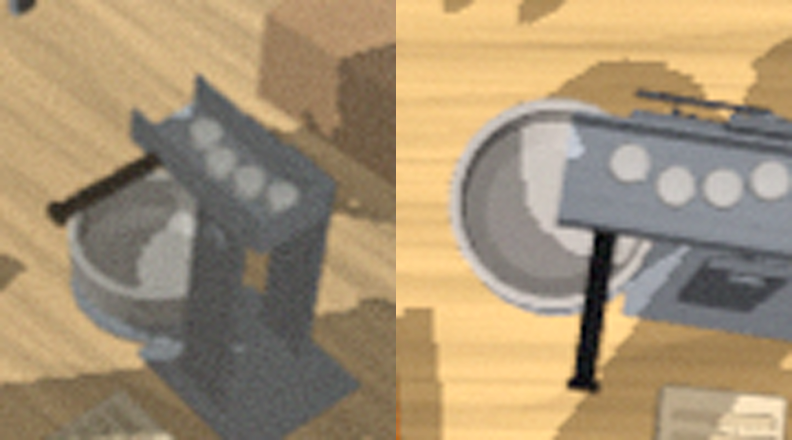

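```bash
python3 - <<'E'
from fit import *
o=[]
for n,p,(u,v) in(('side',fit(Q).x,(310,150)),('top',fit(P).x,(295,130))):
    c=pickle.load(open(f'pics/{n}13.png.pkl','rb'));im=cv2.resize(np.ascontiguousarray(c['img'][v:v+100,u:u+90,::-1]),None,fx=4.4,fy=4.4,interpolation=2)
    C=W(p,(0,113,5))
    for r,z,col in((70,55,(0,255,0)),(68,5,(0,0,255))):
        q=np.array([proj(c,(C[0]+r*np.cos(t),C[1]+r*np.sin(t),z)) for t in np.linspace(0,6.283,80)])
        cv2.polylines(im,[(((q-[u,v]+.5)*4.4-.5)*8).round().astype(np.int32)],True,col,1,cv2.LINE_AA,3)
    o.append(im)
    if n=='top':
        T=[(480,130),(510,108),(548,98),(450,205),(458,245),(478,280),(510,303),(453,180)]
        X=np.array([onz(c,*((np.array(t)-[396,0]+.5)/4.4-.5+[295,130]),55)[:2] for t in T])
        r=least_squares(lambda q:np.hypot(*(X-q[:2]).T)-69.5,C[:2]);print('bowl',r.x,r.fun.round(1),'plate',C)
cv2.imwrite('pics/d13.png',np.hstack(o))
E
```

```text
bowl [585.00056398 -94.10570061] [ 0.2  0.9  1.2 -0.8 -0.7  1.2  1.6 -0.7] plate [584.17859462 -96.65613938   5.        ]
```

View pics/d13.png

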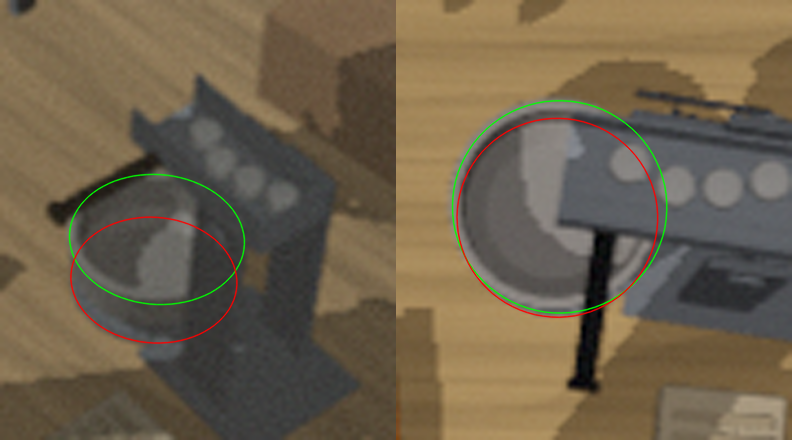

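Bowl stands upright, about 2–3 mm from the plate centre. Next I go up, close the fingers and move over the bar.

Call:
apply_moves:
  targets:
    - [0,0,-2,0]
    - [0,0,-3,0]
    - [0,0,-2.5,0]
    - [2,-1,0,0]
    - [3,-2,0,0]
    - [0,0,0,0]
    - [0,0,0,0]
  grip: 0
  force: 40

```text
time_s: 16.9
eef_pos: [556.0, 81.9, 305.8]
ee_rot: [0.001, 0.063, 0.998, -0.0]
force: [-0.8, 0.5, 0.2]
grip_width: -0.001
```

```bash
cat > bar.py <<'E'
from go import *
def tgt(deg,out=97,extra=0):
    a=np.radians(deg); p=disp((-out,85*np.cos(a),0)); return [p[0],p[1],185-85*np.sin(a)+7+73+extra]
E
python3 - <<'E'
from bar import *
s=readout.sense();R=q2R(s['ee_rot']);print(s['time_s'],s['eef_pos'],s['joints'].round(2),s['grip_width'],np.degrees(np.arctan2(R[1,1],R[0,1])),tgt(0),delta(tgt(0,extra=25)))
E
```

```text
16.9 [555.95122513  81.86948658 305.81311498] [-0.06  0.39  1.38 -0.    1.37 -1.51] -0.0006008840168219932 82.82166033168285 [np.float64(483.7577912046254), np.float64(-113.45544316937057), np.float64(265.0)] [  4.72 -20.28   1.58]
```

Call:
apply_moves:
  targets:
    - [0.7,-2,0,0]
    - [0.8,-3.5,0,0]
    - [0.8,-4,0,0]
    - [0.8,-4,0,0]
    - [0.8,-3.5,0,0]
    - [0.8,-2.3,0,0]
    - [0,-1,0,0]
    - [0,0,0,0]

```text
time_s: 17.7
eef_pos: [484.9, -113.8, 305.1]
ee_rot: [0.0, 0.063, 0.998, -0.0]
force: [-0.4, -0.2, -1.1]
grip_width: -0.005
```

```bash
python3 - <<'E'
from bar import *
a=save('side','side14.png');b=save('top','top14.png')
im=np.hstack([cv2.resize(a['img'][130:250,300:420,::-1],None,fx=3.3,fy=3.3,interpolation=2),cv2.resize(b['img'][120:240,280:400,::-1],None,fx=3.3,fy=3.3,interpolation=2)])
cv2.imwrite('pics/c14.png',np.clip(im*1.4,0,255).astype(np.uint8))
s=readout.sense();print(s['time_s'],s['eef_pos'],s['joints'].round(2),delta(tgt(0)))
E
```

```text
17.8 [ 484.97932929 -112.35341475  304.94192632] [-0.46  0.25  1.58  0.    1.31 -1.91] [ 0.11 -0.13  3.99]
```

View pics/c14.png

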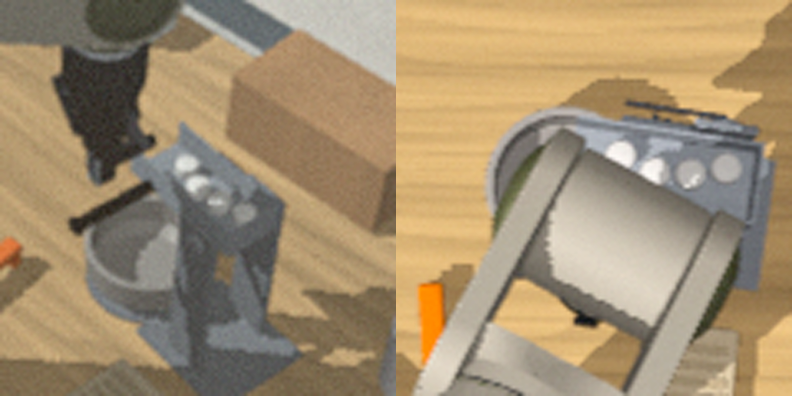

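Call:
apply_moves:
  targets:
    - [0.1,-0.1,1,0]
    - [0,0,1.5,0]
    - [0,0,1,0]
    - [0,0,0.3,0]
    - [0,0,0,0]
    - [0,0,0,0]

```text
time_s: 18.4
eef_pos: [483.5, -113.6, 267.3]
ee_rot: [0.0, 0.062, 0.998, -0.0]
force: [-0.7, 0.3, 0.2]
grip_width: 0.0
```

Call:
apply_moves:
  targets:
    - [0,0,0.4,0]
    - [0,0,0.4,0]
    - [0,0,0,0]

```text
time_s: 18.7
eef_pos: [483.3, -113.7, 258.7]
ee_rot: [0.0, 0.062, 0.998, 0.0]
force: [1.2, 1.2, 2.2]
grip_width: 0.001
```

```bash
python3 - <<'E'
from bar import *
a=save('side','side15.png')
im=cv2.resize(a['img'][130:250,300:420,::-1],None,fx=4.5,fy=4.5,interpolation=2)
cv2.imwrite('pics/c15.png',np.clip(im*1.4,0,255).astype(np.uint8))
s=readout.sense();print(s['time_s'],s['eef_pos'],s['force'],[delta(tgt(t)).tolist() for t in(0,10,20,30,40,45)])
E
```

```text
18.75 [ 483.35745087 -113.71120434  258.91680815] [1.44104843 1.59210345 3.04384129] [[-0.04, 0.03, -0.61], [-0.04, -0.1, 0.87], [-0.04, -0.48, 2.3], [-0.04, -1.11, 3.64], [-0.03, -1.96, 4.86], [-0.03, -2.46, 5.4]]
```

View pics/c15.png

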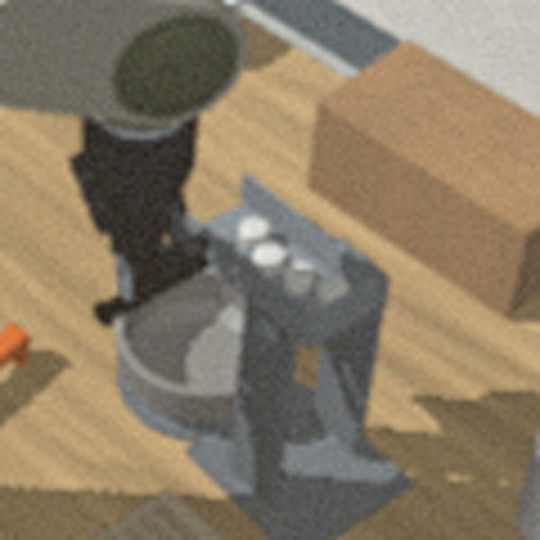

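Fingers are on the bar and the contact force is about 3 N. I'll press down along its arc.

Call:
apply_moves:
  targets:
    - [0,-0.1,0.8,0]
    - [0,-0.2,0.7,0]
    - [0,-0.2,0.7,0]
    - [0,-0.3,0.7,0]
    - [0,-0.3,0.6,0]
    - [0,0,0,0]

```text
time_s: 19.35
eef_pos: [481.8, -125.0, 223.1]
ee_rot: [-0.0, 0.062, 0.998, 0.0]
force: [0.7, 3.4, 5.9]
grip_width: -0.001
```

```bash
python3 - <<'E'
from bar import *
a=save('side','side16.png');b=save('top','top16.png')
im=np.hstack([cv2.resize(a['img'][130:250,300:420,::-1],None,fx=3.3,fy=3.3,interpolation=2),cv2.resize(b['img'][120:240,280:400,::-1],None,fx=3.3,fy=3.3,interpolation=2)])
cv2.imwrite('pics/c16.png',np.clip(im*1.4,0,255).astype(np.uint8))
s=readout.sense();print(s['time_s'],s['eef_pos'],s['force'],[delta(tgt(t)).tolist() for t in(30,35,40,45,47)])
E
```

```text
19.45 [ 481.80098719 -124.64338618  223.78639427] [-0.34299682  3.70762662  4.51972841] [[-0.06, -0.0, 0.13], [-0.06, -0.4, 0.75], [-0.06, -0.85, 1.34], [-0.06, -1.36, 1.89], [-0.06, -1.57, 2.09]]
```

View pics/c16.png

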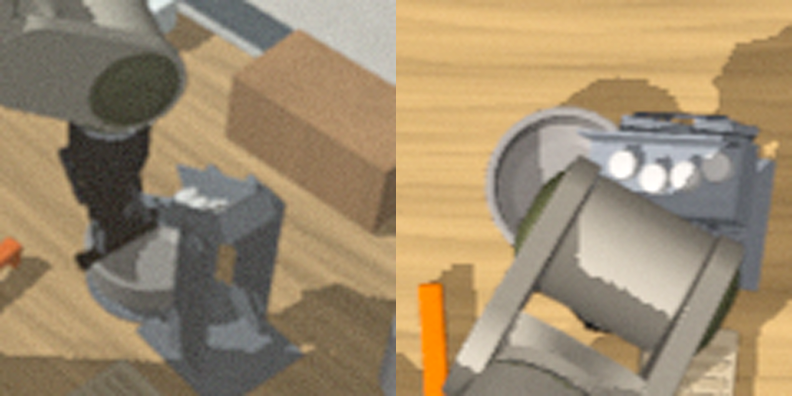

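Call:
apply_moves:
  targets:
    - [0,-0.35,0.5,0]
    - [0,-0.4,0.5,0]
    - [0,-0.3,0.4,0]
    - [0,-0.3,0.4,0]
    - [0,0,0,0]
    - [0,0,0,0]
    - [0,0,0,0]
    - [0,0,0,0]

```text
time_s: 20.25
eef_pos: [480.4, -137.9, 206.4]
ee_rot: [0.0, 0.062, 0.998, 0.0]
force: [0.3, 4.2, 6.9]
grip_width: -0.003
```

```bash
cat > chk.py <<'E'
from bar import *
import sys
k=sys.argv[1]
a=save('side',f'side{k}.png');b=save('top',f'top{k}.png')
im=np.hstack([cv2.resize(a['img'][150:250,310:400,::-1],None,fx=4.4,fy=4.4,interpolation=2),cv2.resize(b['img'][130:230,295:385,::-1],None,fx=4.4,fy=4.4,interpolation=2)])
cv2.imwrite(f'pics/c{k}.png',np.clip(im*1.5,0,255).astype(np.uint8))
s=readout.sense();print(s['time_s'],s['eef_pos'],s['force'],[delta(tgt(t)).tolist() for t in(40,43,45,47)])
E
python3 chk.py 17
```

```text
20.35 [ 480.35593603 -137.83241527  206.38836397] [0.68671929 4.83734201 6.66260373] [[-0.04, 0.47, -0.4], [-0.04, 0.18, -0.06], [-0.04, -0.03, 0.15], [-0.04, -0.24, 0.36]]
```

View pics/c17.png

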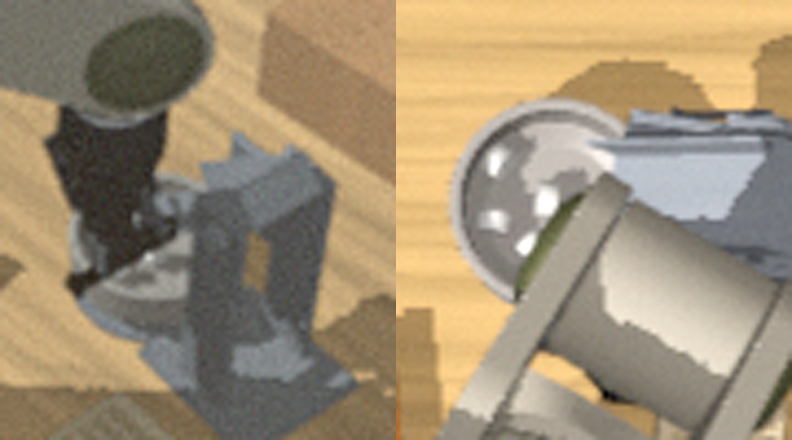

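All four tablets are in the bowl, at top-crop (497,160), (492,220), (547,198) and (525,243). I'll check the angle by overlaying the chute model at 41, 45 and 49°.

```bash
cat > ang.py <<'E'
from fit import *
import sys
k=sys.argv[1]
o=[]
for n,p,(u,v,w,h) in(('side',fit(Q).x,(340,155,60,60)),('top',fit(P).x,(325,140,65,60))):
    c=pickle.load(open(f'pics/{n}{k}.png.pkl','rb'));F=6.4
    im=cv2.resize(np.ascontiguousarray(c['img'][v:v+h,u:u+w,::-1]),None,fx=F,fy=F,interpolation=2);im=np.clip(im*1.5,0,255).astype(np.uint8)
    def L(pts,col):
        q=np.array([proj(c,W(p,b)) for b in pts]);cv2.polylines(im,[(((q-[u,v]+.5)*F-.5)*8).round().astype(np.int32)],False,col,1,cv2.LINE_AA,3)
    for a,col in((41,(0,0,255)),(45,(0,255,0)),(49,(255,0,0))):
        t=np.radians(a)
        R=lambda x,y,z:(x,y*np.cos(t)+z*np.sin(t),185-y*np.sin(t)+z*np.cos(t))
        L([R(32,115,29),R(32,-30,29),R(-32,-30,29),R(-32,115,29)],col);L([R(32,115,29),R(32,115,-3)],col)
    for a in(38,52):
        t=np.radians(a);L([(46,66*np.cos(t),185-66*np.sin(t)),(54,66*np.cos(t),185-66*np.sin(t))],(0,255,255))
    o.append(im)
cv2.imwrite(f'pics/a{k}.png',np.hstack(o))
E
python3 ang.py 17
```

```text
(no output)
```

View pics/a17.png

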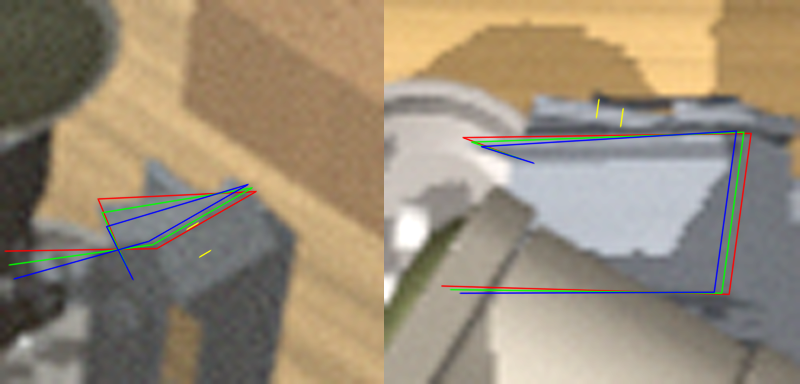

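```bash
python3 - <<'E'
import cv2,pickle,numpy as np
a=pickle.load(open('pics/side17.png.pkl','rb'));b=pickle.load(open('pics/top17.png.pkl','rb'))
im=np.hstack([cv2.resize(a['img'][160:210,340:390,::-1],None,fx=8,fy=8,interpolation=2),cv2.resize(b['img'][145:195,335:385,::-1],None,fx=8,fy=8,interpolation=2)])
cv2.imwrite('pics/e17.png',np.clip(im*1.7,0,255).astype(np.uint8))
E
```

```text
(no output)
```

View pics/e17.png

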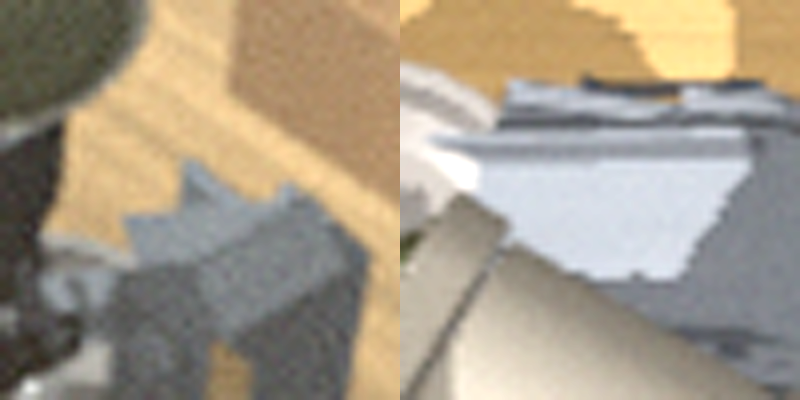

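The chute corner fits about 45° in the top view (px 339.4,162) and about 43° in the side view (356,187). Arm geometry gives 43.6°, so I'll press about 1 mm more.

Call:
apply_moves:
  targets:
    - [0,-0.05,0.1,0]
    - [0,0,0,0]
    - [0,0,0,0]
    - [0,0,0,0]
    - [0,0,0,0]

```text
time_s: 20.85
eef_pos: [480.3, -138.5, 205.5]
ee_rot: [0.0, 0.062, 0.998, -0.0]
force: [-0.3, 3.0, 7.2]
grip_width: -0.0
```

```bash
python3 chk.py 18; python3 ang.py 18; python3 - <<'E'
from h import *
for n,k in(('side','side18'),('top','top18')):
    a=cv2.imread(f'pics/{k}.png');  cv2.imwrite(f'pics/f{n}.png',a)
E
```

```text
20.95 [ 480.28622788 -138.45545049  205.50676196] [-0.65472105  3.73171459  7.44651155] [[-0.04, 0.53, -0.49], [-0.04, 0.24, -0.15], [-0.04, 0.03, 0.06], [-0.04, -0.18, 0.27]]
```

View pics/c18.png

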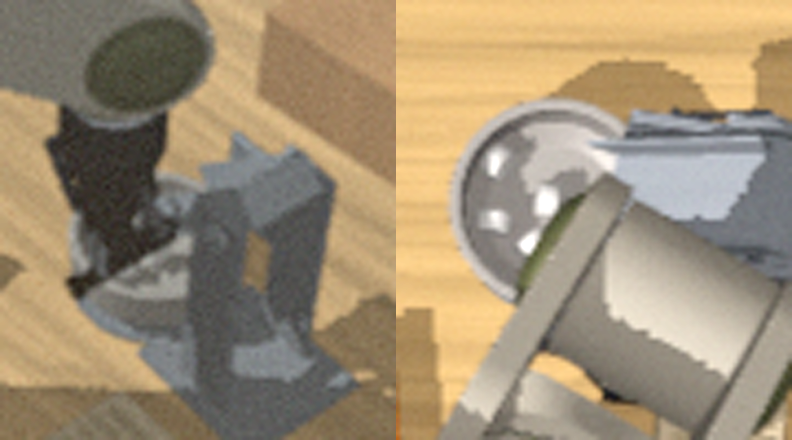

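View pics/ftop.png

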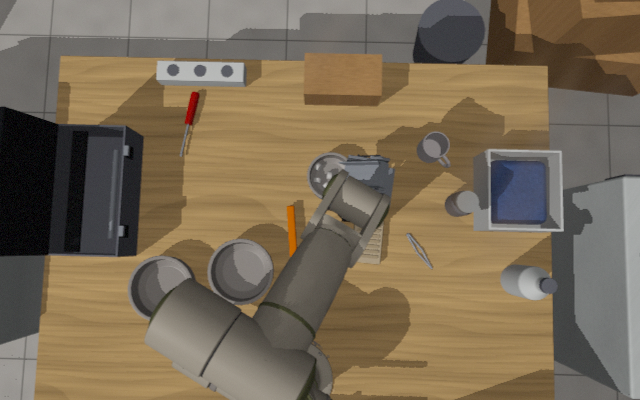

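View pics/a18.png

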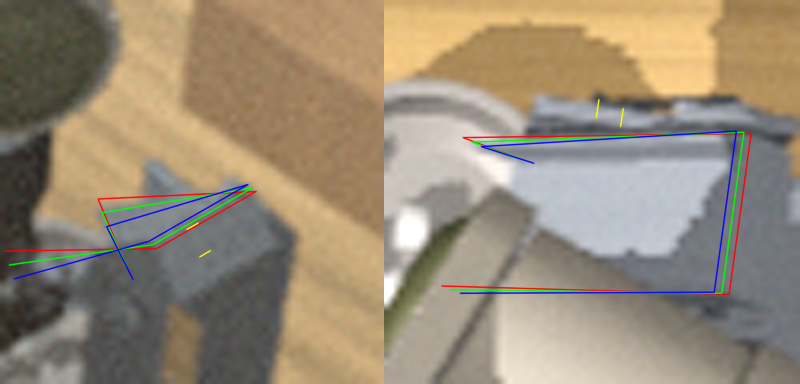

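```bash
python3 -c "
from rig import ctrl,readout
print(ctrl.finish_job()); print(readout.sense()['eef_pos'],readout.sense()['force'])"
```

```text
the job is handed in; nothing more can be done
None
the job is handed in; nothing more can be done
```

I stood the smallest bowl on the foot plate, let go of it, then pressed the side bar down. I handed the job in at about 21 s, with the closed fingers still holding the bar.

**Last checks**
- **Tablets:** all four show inside the bowl in the top view.
- **Bowl:** upright and about 2–3 mm from the plate centre.
- **Chute angle:** arm geometry gives about 44.5°. Before a final press of about 1 mm, the top view fitted about 45° and the side view about 43°. The pointer could not be read directly between the pins, so I judged the angle from the chute's edges and the arm geometry.
- **Push:** about 7 N down and 4 N sideways on the bar, steady. That matches roughly the 12 N straight-down figure at 45°.
- **Other things on the bench:** those visible in the last top view look unmoved. I did not measure them.

**What went wrong:** on the first try I carried the bowl in too high and its rim hit the pin sector plate, with about 67 N at the wrist. That is below the 120 N wrist limit. I believe only the bowl touched, which would keep the arm and gripper body under their 40 N limit, but no check confirms it. The bowl slipped in the grip, so I set it down on clear bench, gripped it again with more force and brought it in lower without further contact.

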